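Hook the looped plug out of its well

TASK

Take the hook tool from its round stand, catch the steel wire loop of the wooden plug that sits deep in the well block, and draw that plug out with the hook, not with the fingers. Lower it, still on the held hook, until it rests on the floor of the plywood box, then let go of the hook so that plug and hook both stay in the box. Leave the other plug, the one with the wooden knob, in its well.

Things in the scene. Friction and masses are not known exactly. Their poses are not given: they have to be found in the camera images.
- hook_grip (a point): Hook tool. Point: centre of its wooden handle (24 mm square, 58 tall); z up. Collar (62 mm across, 30 to 36 mm below) rests on a fixed round stand (68 across, 100 high); its tab, 48 mm out, shows +x, square to a flat, the hook's way: away from the robot within 30 deg. 6 mm shank on the axis; 6 mm foot, axis 128 mm below, 18 long along +x; tip turned up to 115 below, outer face 21 out, gap 12.
- loop_eye (a point): Plug in a well: wooden disc 74 mm across, 20 thick, 100 to 210 g, with an upright steel wire arch on top (wire 5 mm, opening 40 wide, 35 high; top 60 mm above the underside). Point: middle of the opening on the plug's axis, 38 mm above the underside, 17 mm below the underside of the arch's top. z up, y along the arch's width, x square to its plane; hook through along x from either side.
- bin_in (a point): Open plywood box, fixed, 160 x 160 mm outside, walls 5 mm, rim 100 mm above its inner floor. Point: centre of the inner floor, 5 mm above the table; x and y along the walls, z up.
- plain_center (a point): Other plug, left alone: same disc, with a wooden knob 28 mm across, no loop. Point: on its axis, 27 mm above its underside. Each plug stands, within 3 mm of centre, in one of two wells (either way round) in a fixed light-wood block 112 x 220 x 111 mm high: bores 86 mm across, 101 deep, floor 10 mm above the table, axes 106 mm apart along its length; loop's top 41 mm below the block's top.

How it is judged (in metres and radians):
On the way, in this order (a step that is already met when the one before it is completed fails the run):
1. the hook tool is held and lifted out of its stand (height (world z) of hook_grip above 0.2 m and contact force between the fingers and hook above 1 N), for 0.1 s.
2. the looped plug hangs on the held hook, drawn wholly out of its well (height (world z) of loop_eye above 0.152 m and contact force between hook and weight above 0.3 N and contact force between the fingers and hook above 1 N), for 0.2 s.
3. the looped plug has been lowered to the floor of the box with the hook still held (x of loop_eye in the frame of bin_in between -0.07 and 0.07 m and y of loop_eye in the frame of bin_in between -0.07 and 0.07 m and z of loop_eye in the frame of bin_in below 0.055 m and linear speed of weight below 0.15 m/s and contact force between the fingers and hook above 1 N), for 0.1 s.
At the end, for the whole second after the job is handed in: The looped plug lies in the box (middle of its loop inside the walls and less than 80 mm above the floor of the box), the hook tool is left in the box (centre of its handle no more than 105 mm from the box's centre along either wall direction, so it may lean on the rim), and both are at rest (x of loop_eye in the frame of bin_in between -0.075 and 0.075 m and y of loop_eye in the frame of bin_in between -0.075 and 0.075 m and z of loop_eye in the frame of bin_in below 0.08 m and x of hook_grip in the frame of bin_in between -0.105 and 0.105 m and y of hook_grip in the frame of bin_in between -0.105 and 0.105 m and linear speed of each of weight, hook below 0.03 m/s); the robot touches nothing.
It fails at once if the fingers touch the looped plug (contact force between the fingers and weight above 0.5 N).
It fails at once if the knobbed plug is shifted by more than 20 mm (distance of plain_center from where it was at the start of the episode above 0.02 m).
It also fails if it takes over 51 s, if anything falls off the work surface, if the arm or the gripper's body presses on something with over 40 N, if the wrist force passes 120 N, or if a joint passes its speed limit or range.

ROBOT

A 7-joint arm with a two-finger parallel gripper is mounted at the origin on the work surface. World frame = base frame: x ahead of the robot, y to its left, z up, the work surface at z = 0. Lengths are in m, angles in degrees, forces in N, time in s.
With the tool pointing down it reaches from about 0.425 to 0.875 m from the base axis. Payload 4.7 kg.
Tool frame: the origin (TCP) lies at the very end of the fingers, on their centre line; the grasp point (between the pads) lies 19 mm behind it; x points along the fingers, z is the direction in which the jaws open and shut, and the axes are right-handed (so a half turn about x gives the same grasp; the last joint's range is limited). The gripper opens to 87 mm and grips with 3 to 60 N. Pads are 19 mm wide; open, the fingers measure 117 mm over their backs; the gripper's body (75 mm by 190 mm) begins 51 mm behind the grasp point.
Start: joints at [67.729, 18.392, -4.016, 83.108, 1.295, 78.541, -3.26], TCP at [0.255, -0.598, 0.223] pointing down, gripper open.
Joint ranges: [-163.93, 163.93], [-17.29, 119.83], [-79.2, 71.16], [3.27, 140.29], [-89.18, 269.18], [5.43, 117.66], [-154.24, 154.24]. Speed limits (degrees/s): [147.25, 147.25, 180, 180, 180, 180, 180].

INTERFACE

Orientations are given as [roll, pitch, yaw] about the fixed x, y, z axes, in that order (R = Rz(yaw) Ry(pitch) Rx(roll)).
In Python, from cell import env gives the robot as it stands. The module is installed in compiled form; this text tells all that it offers.
- The arm moves only by the tool drive_tool, never from a script. Its argument "increments" is a list of rows, each a list of 2 entries, a list of its own where there are three numbers: the shift along the tool's x, y, z scaled (see below), then the turn, a rotation vector about the tool's x, y, z scaled (see below). In form: [[[dx, dy, dz], [wx, wy, wz]], ...]. A call has 1 to 10 rows; each row shifts and turns the commanded pose from where the row before left it, along the tool's axes as they then stand; what a row does not reach is not made up. The controller multiplies each number of a shift by 0.04 m and each number of a turn by 120 degrees. A row lasts 1/10 s, in which the tool goes at most 50 mm and 8.59 degrees, less where a joint would pass 70% of its speed; a pose out of reach is approached as far as the arm can. A call with a number of a shift or a turn outside -1 to 1 is refused whole. A call with a gripper value outside its range is refused whole. "hand" is the gripper's target within -1 to 1 (fully open at 1, half-way at 0, shut at -1), set as the call begins (left out, the last holds). The fingers move at their own pace and stop on an object; "squeeze" is the grip in N (left out, the last holds). Time passes only in rows, so rows that do not move let the fingers close. It gives the time, the measured TCP pose, the force and the opening at its end, in the units of the state.
- env.get_obs(): the state, without advancing time (a new reading comes with each control period).
- env.read_camera(name): name is "scene" or "side" or "wrist"; returns a dict with "frame" (400x640x3 uint8, red, green, blue), "fx", "fy", "cx", "cy" (pixels), "R" (3x3) and "t" (3): a world point X has camera coordinates R X + t. Camera axes: x right, y down, z forward; pixel columns grow to the right and rows downward; lengths in m; the calibration is good to about 2 mm. A picture is of the moment at which its call begins. There is no depth.
- env.sign_off(): hands the job in, once; it reports no verdict.
The state is a dict: "time_s": time; "qpos": joint angles; "joint_velocities": joint speeds; "effort": joint torques, N m; "tool_pos": TCP position; "tool_rot": TCP orientation; "force": force on the tool from outside, world axes, zero at the start; "wrist_torque": the same for the moment, N m; "grip_width": finger opening in m.
Only numpy, scipy, OpenCV 4.12 (cv2) and the standard library are available. Lean on these libraries where they do the work, as an engineer would, in place of code of your own. Each camera call takes 0.05 s, during which the arm holds its last target.

## Working session

There is one attempt and no reset: what is moved stays moved. The work goes in short steps, Python scripts to look and compute and a tool call to move; the robot and the scene stay as the last step left them, time stands still between calls to the robot, and variables do not carry over. Pictures are saved under pics/ and viewed, and the job is handed in when it is done.

Besides the shell and the picture viewer there is one more tool, called as name(argument=value, ...) on one line, values as JSON. drive_tool: Moves the arm, as the interface text tells. Shifts and turns lie within -1 to 1; 1 stands for 0.04 m of shift or 120 degrees of turn. Its arguments: {"type":"object","properties":{"increments":{"type":"array"},"hand":{"type":"number"},"squeeze":{"type":"number"}},"required":["increments"]}

```bash
mkdir -p pics; python3 - <<'E'
from cell import env
import cv2,pickle
o=env.get_obs()
for k,v in o.items(): print(k,v)
D={}
for n in ["scene","side","wrist"]:
    c=env.read_camera(n); D[n]=c
    cv2.imwrite(f"pics/{n}0.png",c["frame"][:,:,::-1]); print(n,c["fx"],c["fy"],c["cx"],c["cy"],c["R"],c["t"])
pickle.dump(D,open("d0.pkl","wb"))
E
```

```text
time_s 0.0
qpos [67.72758486 18.43984449 -4.01713917 83.17448711  1.29500015 78.54197985
 -3.26070746]
joint_velocities [ 0.02766379  0.04870867 -0.06535898  0.01321665  0.04781957 -0.05303273
 -0.01760783]
effort [-2.96711187e-05 -4.91296363e+01 -4.03870884e-01 -3.12527168e+01
 -6.38241973e-02  4.37527313e-02  1.89922807e-04]
tool_pos [ 0.25456277 -0.59747015  0.22145649]
tool_rot [-177.27223503   89.88881474  115.81073882]
force [-0.5394084   0.00476485  0.1561492 ]
wrist_torque [ 0.01626621 -0.00330052 -0.0034301 ]
grip_width 0.08698098917398493
scene 514.6866279916999 514.6866279916999 321.1522595935274 197.0397549313206 [[-0.33788509  0.94110965 -0.01209499]
 [ 0.80724021  0.2831667  -0.51786085]
 [-0.48393895 -0.18474102 -0.85537936]] [ 0.19006307 -0.376774    1.41974195]
side 469.0958933291075 469.0958933291075 320.4343901905631 197.73913494432415 [[-0.8317842  -0.55505205 -0.00722991]
 [-0.40160443  0.61072154 -0.6824464 ]
 [ 0.38320873 -0.56474457 -0.73089989]] [0.44320201 0.2957047  1.07144476]
wrist 341.5035232626748 341.5035232626748 323.9261639586285 201.68560456834973 [[ 0.3925935  -0.91971046 -0.00173544]
 [-0.88689148 -0.37908241  0.2640455 ]
 [-0.24350328 -0.1021234  -0.96450866]] [-0.64845119 -0.03226354  0.38937983]
```

View pics/scene0.png

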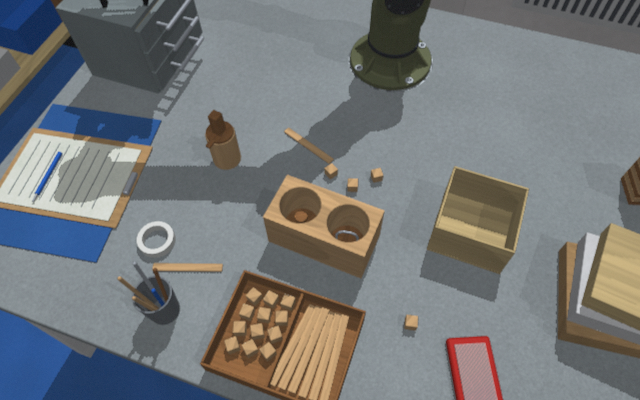

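View pics/side0.png

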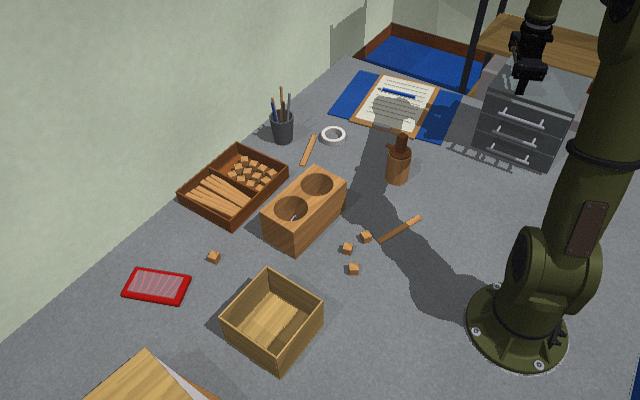

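View pics/wrist0.png

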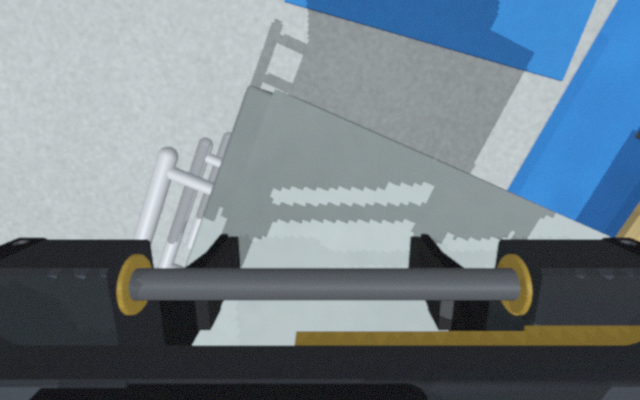

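```bash
cat > h.py <<'E'
import numpy as np,cv2,pickle
def ray(c,uv):
    d=np.array([(uv[0]-c["cx"])/c["fx"],(uv[1]-c["cy"])/c["fy"],1.0]);R=np.array(c["R"]);t=np.array(c["t"])
    return -R.T@t, R.T@d
def onz(c,uv,z):
    o,d=ray(c,uv); return o+d*(z-o[2])/d[2]
def proj(c,X):
    p=np.array(c["R"])@np.array(X)+np.array(c["t"]); return np.array([c["fx"]*p[0]/p[2]+c["cx"],c["fy"]*p[1]/p[2]+c["cy"]])
def tri(c1,u1,c2,u2):
    o1,d1=ray(c1,u1);o2,d2=ray(c2,u2);d1/=np.linalg.norm(d1);d2/=np.linalg.norm(d2)
    s=np.linalg.lstsq(np.stack([d1,-d2],1),o2-o1,rcond=None)[0]
    a=o1+d1*s[0];b=o2+d2*s[1];return (a+b)/2,np.linalg.norm(a-b)
def crop(c,x0,y0,x1,y1,name,k=6):
    f=c["frame"][y0:y1,x0:x1,::-1]; cv2.imwrite("pics/"+name,cv2.resize(f,None,fx=k,fy=k,interpolation=cv2.INTER_CUBIC))
E
python3 - <<'E'
from h import *
D=pickle.load(open("d0.pkl","rb"))
crop(D["scene"],190,100,260,180,"a1.png",7)
crop(D["scene"],260,170,390,275,"a2.png",6)
crop(D["side"],375,125,425,190,"a3.png",9)
crop(D["side"],255,160,355,260,"a4.png",6)
E
```

```text
(no output)
```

View pics/a1.png

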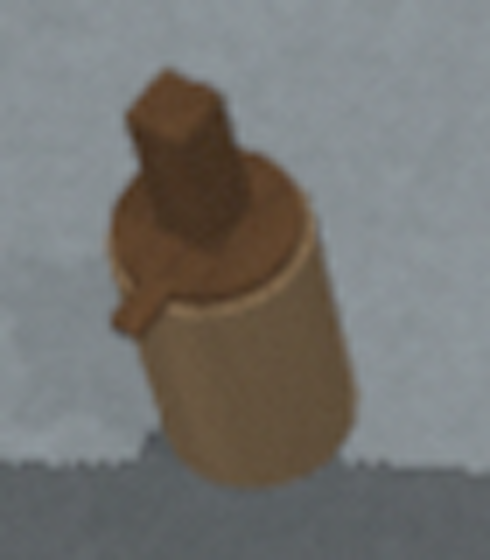

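View pics/a2.png

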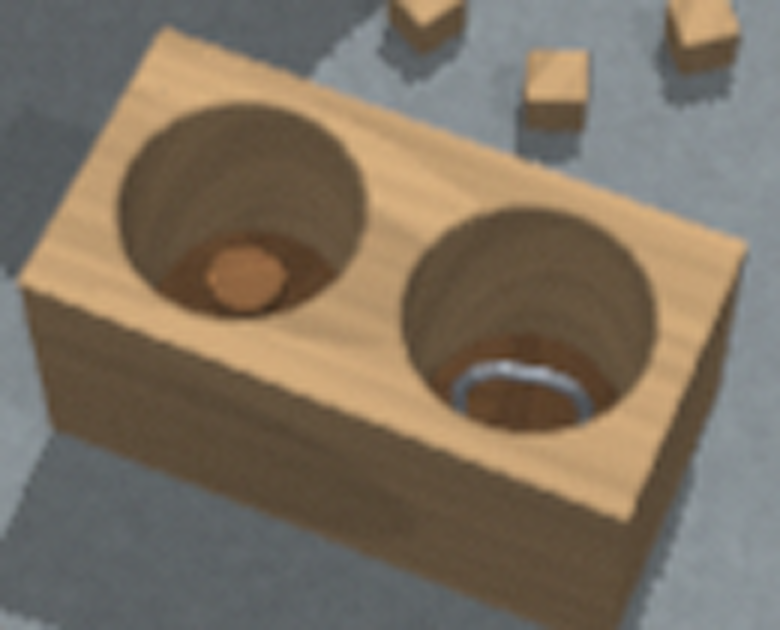

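View pics/a3.png

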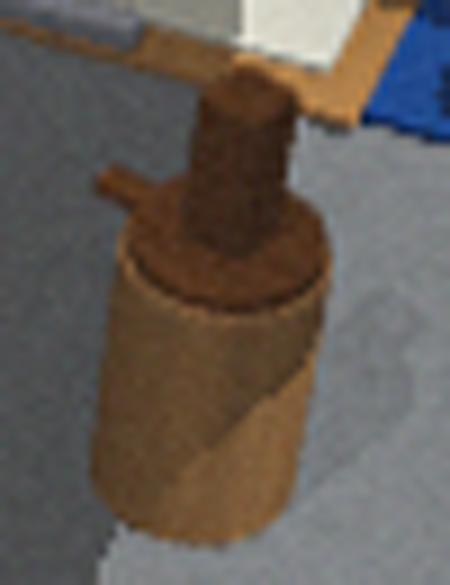

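View pics/a4.png

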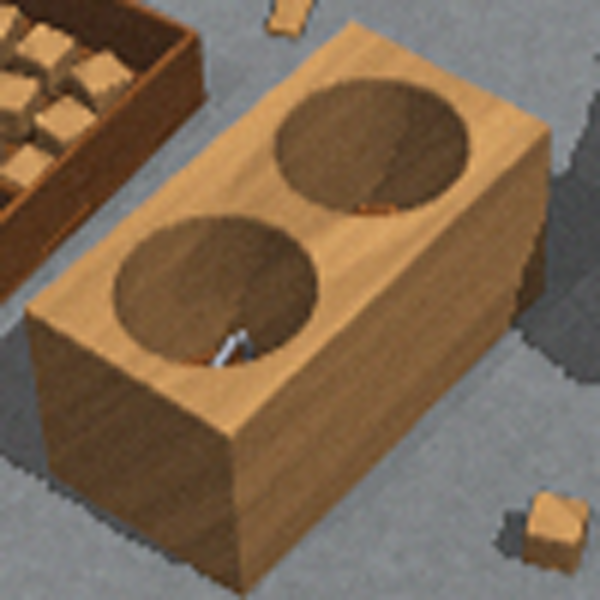

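```bash
cat > m1.py <<'E'
from h import *
np.set_printoptions(precision=4,suppress=True)
D=pickle.load(open("d0.pkl","rb")); S=D["scene"];E=D["side"]
f=lambda x,y,ox,oy,k:(ox+(x+.5)/k-.5,oy+(y+.5)/k-.5)
a1=lambda x,y:f(x,y,190,100,7)
a2=lambda x,y:f(x,y,260,170,6)
a3=lambda x,y:f(x,y,375,125,9)
a4=lambda x,y:f(x,y,255,160,6)
print("handle top S",onz(S,a1(174,104),.165),"E",onz(E,a3(247,98),.165),tri(S,a1(174,104),E,a3(247,98)))
for p in [(168,70),(128,117),(180,140),(222,92)]: print(" hc",onz(S,a1(*p),.165))
print("tab tip S",onz(S,a1(122,326),.104),"E",onz(E,a3(103,182),.104))
# collar ellipse outer points at top z .106
P=np.array([onz(S,a1(*p),.106)[:2] for p in [(112,225),(118,262),(160,165+0),(270,160),(305,200),(312,232),(285,275),(230,299)]])
def circ(P):
    A=np.c_[2*P,np.ones(len(P))];s=np.linalg.lstsq(A,(P**2).sum(1),rcond=None)[0];return s[:2],np.sqrt(s[2]+s[:2]@s[:2])
print("collar",circ(P))
for n,c,ff,ps in[("S",S,a2,[(165,28),(745,245),(630,520),(22,285)]),("E",E,a4,[(28,308),(355,25),(548,130),(232,432)])]:
    P=np.array([onz(c,ff(*p),.111)[:2] for p in ps]);print("block",n,P,P.mean(0),[np.linalg.norm(P[i]-P[i-1]) for i in range(4)])
# bores
for nm,ps in [("L",[(118,210),(150,128),(245,102),(340,140),(368,210)]),("R",[(402,300),(440,225),(530,207),(620,240),(657,320),(630,390)])]:
    P=np.array([onz(S,a2(*p),.111)[:2] for p in ps]);print(nm,circ(P))
for nm,ps in [("far",[(275,150),(310,95),(375,77),(450,100),(470,150)]),("near",[(113,290),(150,235),(215,215),(290,235),(318,285)])]:
    P=np.array([onz(E,a4(*p),.111)[:2] for p in ps]);print(nm,circ(P))
print("arch top S",[onz(S,a2(*p),.0675) for p in [(470,375),(520,368),(578,385)]])
print("arch E",[onz(E,a4(*p),.0675) for p in [(240,335),(215,362)]])
E
python3 m1.py
```

```text
handle top S [ 0.4507 -0.2832  0.165 ] E [ 0.4514 -0.282   0.165 ] (array([ 0.4512, -0.2826,  0.1652]), np.float64(0.0010880998706756869))
 hc [ 0.4389 -0.291   0.165 ]
 hc [ 0.46   -0.2944  0.165 ]
 hc [ 0.463  -0.2752  0.165 ]
 hc [ 0.4414 -0.2713  0.165 ]
tab tip S [ 0.4958 -0.2924  0.104 ] E [ 0.4984 -0.2898  0.104 ]
collar (array([ 0.4512, -0.282 ]), np.float64(0.03192046446280959))
block S [[ 0.5109 -0.0941]
 [ 0.528   0.1243]
 [ 0.6383  0.1178]
 [ 0.6237 -0.1011]] [0.5752 0.0117] [np.float64(0.11299133980973268), np.float64(0.2190552019242848), np.float64(0.11045606585994604), np.float64(0.21939923518587542)]
block E [[ 0.6393  0.1141]
 [ 0.6229 -0.1033]
 [ 0.5135 -0.0939]
 [ 0.5295  0.121 ]] [0.5763 0.0095] [np.float64(0.11000388281562597), np.float64(0.21803736308376712), np.float64(0.10975526122567006), np.float64(0.21540165513509266)]
L (array([ 0.57  , -0.0427]), np.float64(0.042995508989867946))
R (array([0.5782, 0.0631]), np.float64(0.0433175709833543))
far (array([ 0.5727, -0.0442]), np.float64(0.04290565946770782))
near (array([0.5802, 0.0627]), np.float64(0.04292286405692103))
arch top S [array([0.5843, 0.0458, 0.0675]), array([0.576 , 0.0612, 0.0675]), array([0.5756, 0.0822, 0.0675])]
arch E [array([0.5807, 0.0482, 0.0675]), array([0.5807, 0.0665, 0.0675])]
```

```bash
python3 - <<'E'
from h import *
from scipy.spatial.transform import Rotation as R
D=pickle.load(open("d0.pkl","rb"))
crop(D["scene"],420,160,535,275,"b1.png",5)
crop(D["side"],210,260,335,385,"b2.png",5)
print(R.from_euler("xyz",[-177.272,89.889,115.811],degrees=True).as_matrix().round(3))
E
```

```text
[[-0.001  0.92   0.392]
 [ 0.002  0.392 -0.92 ]
 [-1.    -0.    -0.002]]
```

View pics/b1.png

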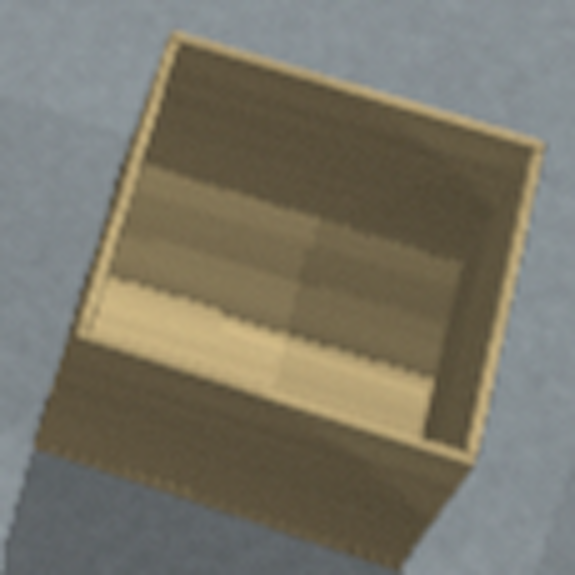

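View pics/b2.png

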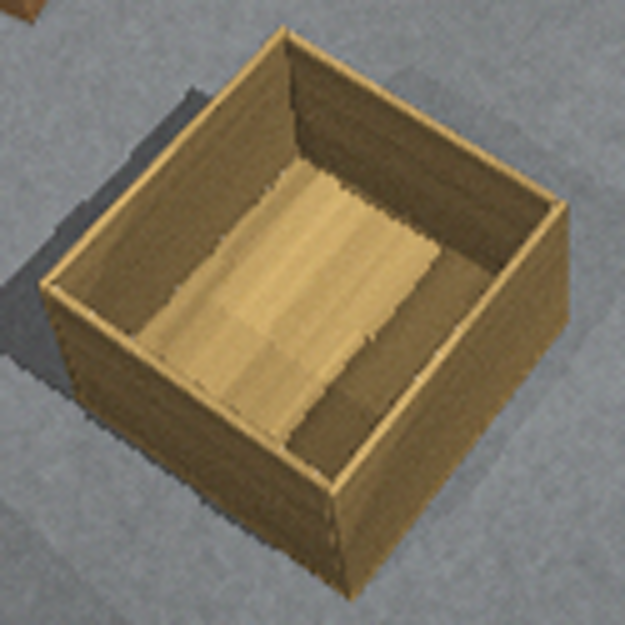

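```bash
cat >> m1.py <<'E'
print()
b1=lambda x,y:f(x,y,420,160,5)
b2=lambda x,y:f(x,y,210,260,5)
for n,c,ff,ps in[("S",S,b1,[(175,33),(544,145),(472,464),(78,338)]),("E",E,b2,[(42,285),(284,28),(568,205),(333,488)])]:
    P=np.array([onz(c,ff(*p),.105)[:2] for p in ps]);print("box",n,P,P.mean(0),[np.linalg.norm(P[i]-P[i-1]) for i in range(4)])
E
python3 m1.py | tail -8
```

```text
box S [[0.3688 0.237 ]
 [0.374  0.3941]
 [0.5312 0.3887]
 [0.5277 0.2318]] [0.4504 0.3129] [np.float64(0.1590211761780975), np.float64(0.1572310660143928), np.float64(0.15725416844721213), np.float64(0.15692119666538556)]
box E [[0.5301 0.3878]
 [0.526  0.2301]
 [0.3679 0.2351]
 [0.3752 0.3907]] [0.4498 0.311 ] [np.float64(0.15489338224672466), np.float64(0.15774154524508643), np.float64(0.15819743530854097), np.float64(0.15577466508200072)]
```

drive_tool(increments=[[[0,0,0],[0.0687,0,0]],[[0,0,0],[0.0687,0,0]],[[0,0,0],[0.0687,0,0]],[[0,0,0],[0.0687,0,0]],[[0,0,0],[0,0,0]]], hand=1)

```text
time_s: 0.65
tool_pos: [0.2547, -0.5978, 0.2222]
tool_rot: [-126.6, 90.0, 133.5]
force: [1.0, -0.7, -0.0]
grip_width: 0.0868
```

drive_tool(increments=[[[0,0.35,-0.86],[0,0,0]],[[0,0.35,-0.86],[0,0,0]],[[0,0.35,-0.86],[0,0,0]],[[0,0.35,-0.86],[0,0,0]],[[0,0.35,-0.86],[0,0,0]],[[0,0.35,-0.86],[0,0,0]],[[0,0.35,-0.86],[0,0,0]],[[0,0.35,-0.86],[0,0,0]],[[0,0,0],[0,0,0]],[[0,0,0],[0,0,0]]])

```text
time_s: 1.65
tool_pos: [0.4128, -0.3455, 0.2226]
tool_rot: [-23.3, 90.0, -122.9]
force: [-0.1, 0.3, -0.4]
grip_width: 0.0869
```

```bash
cat >> h.py <<'E'
from scipy.spatial.transform import Rotation as Rot
np.set_printoptions(precision=4,suppress=True)
def st(env):
    o=env.get_obs();M=Rot.from_euler("xyz",o["tool_rot"],degrees=True).as_matrix()
    y=M[:,1];print("t",round(o["time_s"],2),"tcp",o["tool_pos"],"yaw(y)",np.degrees(np.arctan2(y[1],y[0])).round(2),"xaxis",M[:,0],"F",o["force"],"w",round(float(o["grip_width"]),4));return o,M
def to(o,M,tgt):
    d=M.T@(np.array(tgt)-o["tool_pos"]); print("units of 0.04:",d/.04,"norm mm",np.linalg.norm(d)*1e3)
def snap(env,cam,name):
    c=env.read_camera(cam);cv2.imwrite("pics/"+name,c["frame"][:,:,::-1]);pickle.dump(c,open("pics/"+name+".pkl","wb"));return c
E
python3 - <<'E'
from cell import env
from h import *
snap(env,"wrist","w1.png")
o,M=st(env);to(o,M,[.4512,-.2823,.222])
print(o["qpos"])
E
```

```text
t 1.7 tcp [ 0.4119 -0.3467  0.2225] yaw(y) -9.79 xaxis [-0.0006 -0.0008 -1.    ] F [-0.6708 -0.3928 -0.4804] w 0.087
units of 0.04: [ 0.0112  0.6938 -1.7542] norm mm 75.45801026024401
[ 47.4271   5.3039 -10.8534  98.7665   1.085   76.0287 -63.4301]
```

View pics/w1.png

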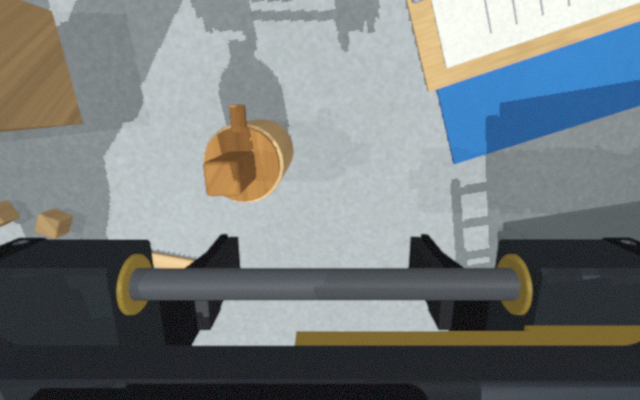

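drive_tool(increments=[[[0,0.35,-0.88],[0,0,0]],[[0,0.35,-0.88],[0,0,0]],[[0,0,0],[0,0,0]],[[0,0,0],[0,0,0]]])

```text
time_s: 2.1
tool_pos: [0.4517, -0.2824, 0.2224]
tool_rot: [-34.1, 90.0, -134.0]
force: [0.3, -0.4, 0.1]
grip_width: 0.0869
```

```bash
python3 - <<'E'
from cell import env
from h import *
c=snap(env,"wrist","w2.png")
o,M=st(env);to(o,M,[.4512,-.2823,.120])
c0=pickle.load(open("pics/w1.png.pkl","rb"))
print(onz(c0,(237,105),.106),onz(c0,(237,130),.106))
print(proj(c,[.4512,-.2823,.165]))
E
```

```text
t 2.15 tcp [ 0.4511 -0.2834  0.2224] yaw(y) -9.97 xaxis [-0.0007 -0.0009 -1.    ] F [-0.8175 -0.18    0.8724] w 0.0871
units of 0.04: [ 2.5601 -0.0015 -0.0294] norm mm 102.4124771470051
[ 0.4973 -0.2902  0.106 ] [ 0.4786 -0.2857  0.106 ]
[324.6693 219.3816]
```

View pics/w2.png

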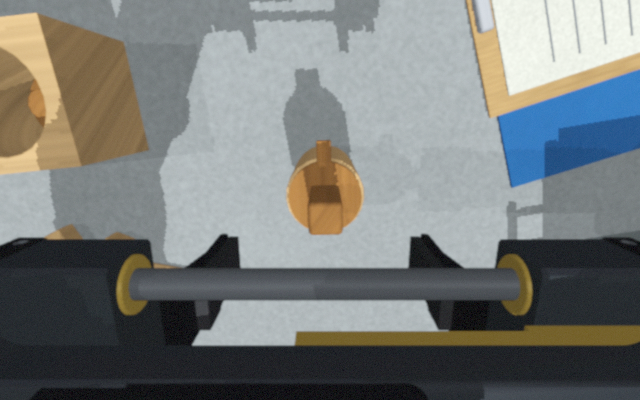

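drive_tool(increments=[[[0.64,0,0],[0,0,0]],[[0.64,0,0],[0,0,0]],[[0.64,0,0],[0,0,0]],[[0.64,0,0],[0,0,0]],[[0,0,0],[0,0,0]],[[0,0,0],[0,0,0]]])

```text
time_s: 2.75
tool_pos: [0.4513, -0.2831, 0.1203]
tool_rot: [-72.8, 90.0, -172.8]
force: [0.4, -0.3, 0.4]
grip_width: 0.087
```

drive_tool(increments=[[[0,0,0],[0,0,0]],[[0,0,0],[0,0,0]],[[0,0,0],[0,0,0]],[[0,0,0],[0,0,0]],[[0,0,0],[0,0,0]],[[0,0,0],[0,0,0]],[[0,0,0],[0,0,0]],[[0,0,0],[0,0,0]]], hand=-1, squeeze=45)

```text
time_s: 3.55
tool_pos: [0.4521, -0.2816, 0.1201]
tool_rot: [-39.5, 90.0, -139.4]
force: [-0.9, -0.4, 0.9]
grip_width: 0.0312
```

drive_tool(increments=[[[0,0,0],[0,0,0]],[[0,0,0],[0,0,0]],[[0,0,0],[0,0,0]],[[0,0,0],[0,0,0]]])

```text
time_s: 3.95
tool_pos: [0.4521, -0.2817, 0.1201]
tool_rot: [4.6, 90.0, -95.3]
force: [0.7, 0.2, 0.1]
grip_width: 0.0238
```

drive_tool(increments=[[[-0.4,0,0],[0,0,0]],[[-0.8,0,0],[0,0,0]],[[-0.8,0,0],[0,0,0]],[[-0.8,0,0],[0,0,0]],[[-0.8,0,0],[0,0,0]],[[-0.4,0,0],[0,0,0]],[[0,0,0],[0,0,0]],[[0,0,0],[0,0,0]]])

```text
time_s: 4.75
tool_pos: [0.4518, -0.2814, 0.2793]
tool_rot: [-108.2, 89.9, 151.9]
force: [0.1, -0.0, -1.6]
grip_width: 0.0239
```

```bash
python3 - <<'E'
from cell import env
from h import *
c=snap(env,"side","s3.png")
c=snap(env,"wrist","w3.png")
o,M=st(env)
# look pose: shank 60mm on -x side of bore, above block
to(o,M,[.5,.06,.280])
E
```

```text
t 4.85 tcp [ 0.4513 -0.2812  0.2783] yaw(y) -9.9 xaxis [-0.0026  0.0016 -1.    ] F [-0.2193  0.0928 -0.7714] w 0.0237
units of 0.04: [-0.0325 -0.2676 -8.6123] norm mm 344.65953520067353
```

View pics/s3.png

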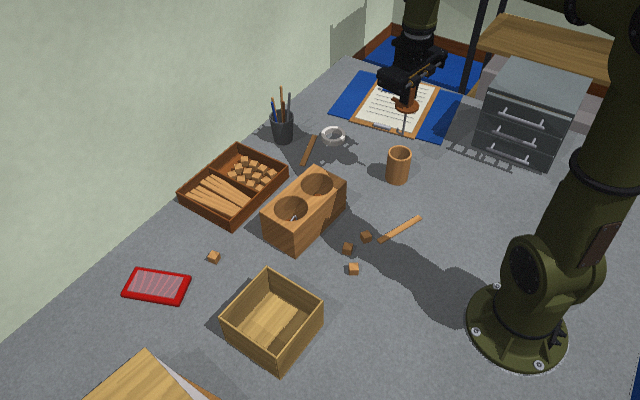

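View pics/w3.png

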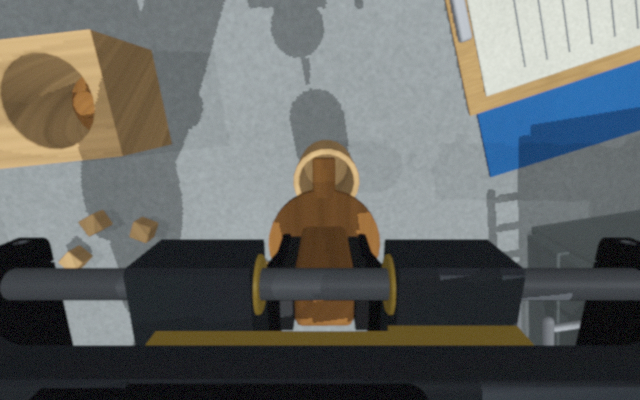

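drive_tool(increments=[[[0,-0.02,-0.6],[0,0,0]],[[0,-0.03,-0.88],[0,0,0]],[[0,-0.03,-0.88],[0,0,0]],[[0,-0.03,-0.88],[0,0,0]],[[0,-0.03,-0.88],[0,0,0]],[[0,-0.03,-0.88],[0,0,0]],[[0,-0.03,-0.88],[0,0,0]],[[0,-0.03,-0.88],[0,0,0]],[[0,-0.03,-0.88],[0,0,0]],[[0,-0.03,-0.88],[0,0,0]]])

```text
time_s: 5.85
tool_pos: [0.4985, 0.0574, 0.2787]
tool_rot: [-75.6, 89.9, -175.5]
force: [0.1, 0.3, -0.4]
grip_width: 0.0237
```

drive_tool(increments=[[[0,0,0],[0,0,0]],[[0,0,0],[0,0,0]],[[0,0,0],[0,0,0]]])

```text
time_s: 6.15
tool_pos: [0.4988, 0.0547, 0.2791]
tool_rot: [-60.2, 89.9, -160.2]
force: [0.1, 0.4, -1.2]
grip_width: 0.0238
```

```bash
python3 - <<'E'
from cell import env
from h import *
c=snap(env,"wrist","w4.png")
o,M=st(env)
u=proj(c,[.58,.063,.0675]);print(u)
x,y=int(u[0]),int(u[1]);crop(c,x-60,max(0,y-50),x+60,y+50,"w4c.png",6)
print(x-60,max(0,y-50), o["qpos"])
E
```

```text
t 6.2 tcp [0.499  0.0545 0.2794] yaw(y) -10.03 xaxis [-0.0014 -0.0005 -1.    ] F [-1.0386  0.836  -0.6718] w 0.0237
[303.0869 101.2199]
243 51 [  24.5786    0.3065  -33.6906   97.4968    0.1895   82.3329 -109.1689]
```

View pics/w4.png

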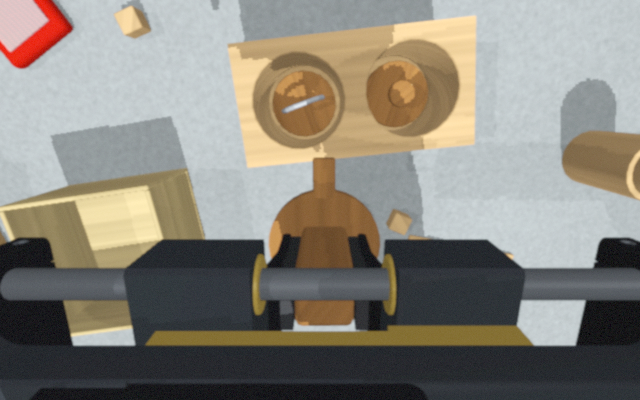

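View pics/w4c.png

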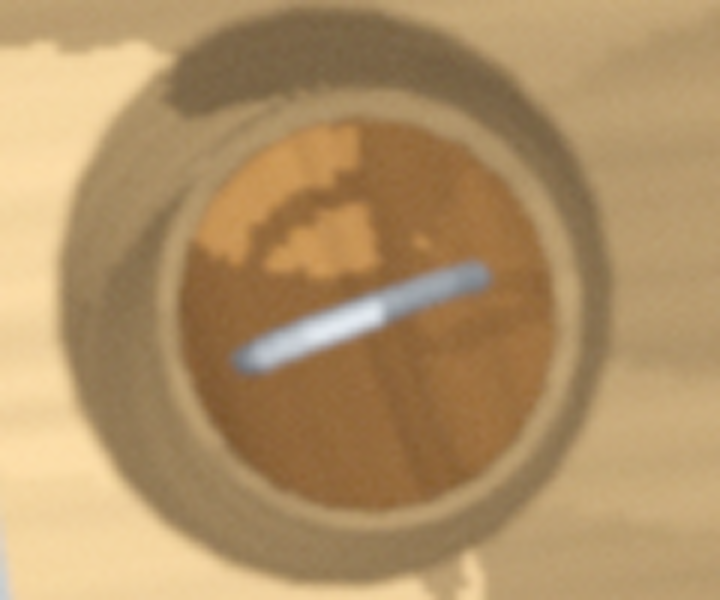

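```bash
python3 - <<'E'
from h import *
c=pickle.load(open("pics/w4.png.pkl","rb"))
f=lambda x,y:(243+(x+.5)/6-.5,51+(y+.5)/6-.5)
A=onz(c,f(242,361),.0675);B=onz(c,f(488,274),.0675)
m=(A+B)/2;d=A-B;print(A,B,"mid",m,"len",np.linalg.norm(d),"yaw of y",np.degrees(np.arctan2(d[1],d[0])))
P=[onz(c,f(*p),.030)[:2] for p in [(180,320),(368,118),(555,315),(375,512)]];print("disc",P,np.mean(P,0))
P=[onz(c,f(*p),.111)[:2] for p in [(58,300),(335,8),(608,290),(340,580)]];print("bore",P,np.mean(P,0))
E
```

```text
[0.5742 0.0858 0.0675] [0.5811 0.0406 0.0675] mid [0.5777 0.0632 0.0675] len 0.04566632284387764 yaw of y 98.7223207315664
disc [array([0.5842, 0.1003]), array([0.6137, 0.0578]), array([0.5726, 0.029 ]), array([0.5419, 0.0701])] [0.5781 0.0643]
bore [array([0.5875, 0.1069]), array([0.621 , 0.0568]), array([0.5743, 0.0231]), array([0.5379, 0.0723])] [0.5802 0.0648]
```

drive_tool(increments=[[[0,0,0],[-0.0528,0,0]],[[0,0,0],[-0.0528,0,0]],[[0,0,0],[-0.0528,0,0]],[[0,0,0],[0,0,0]],[[0,0,0],[0,0,0]]])

```text
time_s: 6.7
tool_pos: [0.4992, 0.0551, 0.28]
tool_rot: [-53.0, 90.0, -134.1]
force: [0.5, 0.5, -0.6]
grip_width: 0.0234
```

```bash
python3 - <<'E'
from cell import env
from h import *
o,M=st(env); to(o,M,[.5492,.0592,.265])
c=snap(env,"scene","sc5.png");d=snap(env,"side","sd5.png")
for n,k in (("sc5c.png",c),("sd5c.png",d)):
    p=proj(k,[.505,.055,.19]).astype(int);print(n,p-50);crop(k,p[0]-50,p[1]-50,p[0]+50,p[1]+50,n,6)
E
```

```text
t 6.7 tcp [0.4992 0.0551 0.28  ] yaw(y) 8.86 xaxis [-0.0003 -0.0003 -1.    ] F [ 0.5343  0.5231 -0.6409] w 0.0234
units of 0.04: [0.3736 1.2511 0.0911] norm mm 52.35505914422674
sc5c.png [306 120]
sd5c.png [266 146]
```

View pics/sc5c.png

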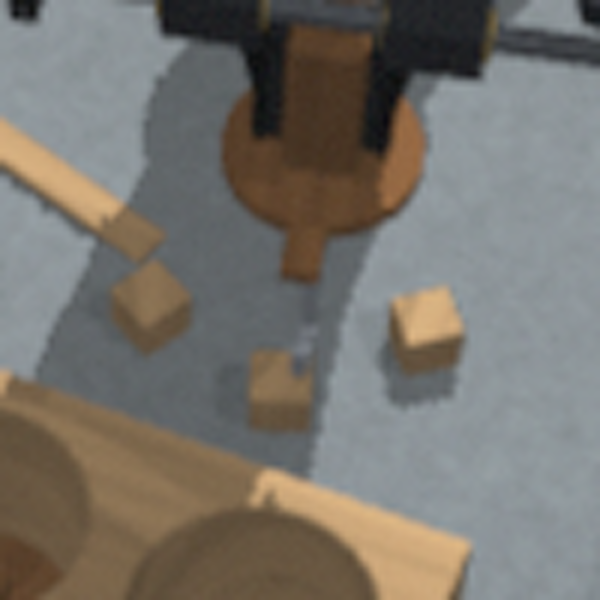

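View pics/sd5c.png

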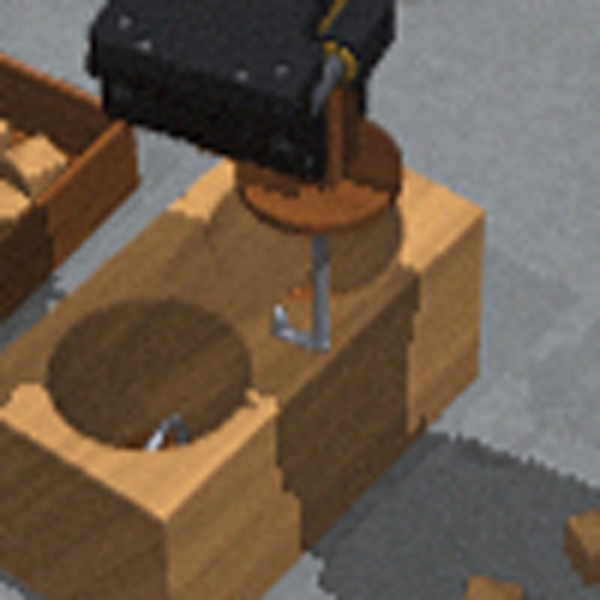

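```bash
python3 - <<'E'
from h import *
c=pickle.load(open("pics/sc5.png.pkl","rb"));d=pickle.load(open("pics/sd5.png.pkl","rb"))
g=lambda k,X,o:((proj(k,X)-o+.5)*6-.5).round(0)
x=np.array([.988,.154,0]);s=np.array([.4992,.0551,.168])
for nm,X in [("heel",s),("toe",s+.018*x),("tiptop",s+.018*x+[0,0,.013]),("tab",s+.048*x+[0,0,.095]),("shank top",s+[0,0,.092])]:
    print(nm,g(c,X,(306,120)),g(d,X,(266,146)))
E
```

```text
heel [308. 328.] [319. 349.]
toe [300. 373.] [278. 335.]
tiptop [302. 352.] [278. 313.]
tab [298. 283.] [201. 139.]
shank top [322. 162.] [317. 182.]
```

drive_tool(increments=[[[0.12,0.42,0.03],[0,0,0]],[[0.12,0.42,0.03],[0,0,0]],[[0.12,0.41,0.03],[0,0,0]],[[0,0,0],[0,0,0]],[[0,0,0],[0,0,0]],[[0,0,0],[0,0,0]]])

```text
time_s: 7.4
tool_pos: [0.5487, 0.0605, 0.266]
tool_rot: [-30.9, 90.0, -111.8]
force: [-0.2, 0.1, 0.3]
grip_width: 0.0235
```

```bash
python3 - <<'E'
from cell import env
from h import *
o,M=st(env); to(o,M,[.5492,.0592,.155])
E
```

```text
t 7.4 tcp [0.5487 0.0605 0.266 ] yaw(y) 9.09 xaxis [-0.0001 -0.0003 -1.    ] F [-0.1664  0.0987  0.2955] w 0.0235
units of 0.04: [2.774  0.0081 0.0337] norm mm 110.96903527655432
```

Down into the well, in steps.

drive_tool(increments=[[[0.4,0,0.03],[0,0,0]],[[0.4,0,0],[0,0,0]],[[0.4,0,0],[0,0,0]],[[0.4,0,0],[0,0,0]],[[0,0,0],[0,0,0]],[[0,0,0],[0,0,0]]])

```text
time_s: 8.0
tool_pos: [0.5492, 0.0592, 0.2024]
tool_rot: [39.9, 90.0, -41.0]
force: [0.0, -0.4, 0.3]
grip_width: 0.0237
```

drive_tool(increments=[[[0.3,0,0],[0,0,0]],[[0.3,0,0],[0,0,0]],[[0.3,0,0],[0,0,0]],[[0.27,0,0],[0,0,0]],[[0,0,0],[0,0,0]],[[0,0,0],[0,0,0]]])

```text
time_s: 8.6
tool_pos: [0.5492, 0.0594, 0.1545]
tool_rot: [-109.6, 90.0, 169.5]
force: [0.2, 0.4, -0.2]
grip_width: 0.0239
```

```bash
python3 - <<'E'
from cell import env
from h import *
o,M=st(env); to(o,M,[.5778-.009*.988,.0637-.009*.156,.155])
c=snap(env,"scene","sc6.png");d=snap(env,"side","sd6.png")
for n,k in (("sc6c.png",c),("sd6c.png",d)):
    p=proj(k,[.57,.06,.09]).astype(int);print(n,p-50);crop(k,p[0]-50,p[1]-50,p[0]+50,p[1]+50,n,6)
E
```

```text
t 8.6 tcp [0.5492 0.0594 0.1545] yaw(y) 9.12 xaxis [-0.0008  0.0001 -1.    ] F [ 0.1513  0.4194 -0.2039] w 0.0239
units of 0.04: [-0.012   0.4978  0.0059] norm mm 19.918887045210035
sc6c.png [296 173]
sd6c.png [244 164]
```

View pics/sc6c.png

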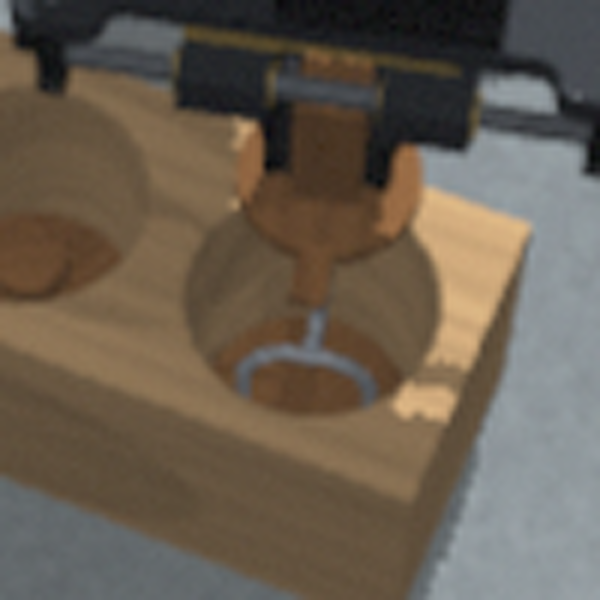

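View pics/sd6c.png

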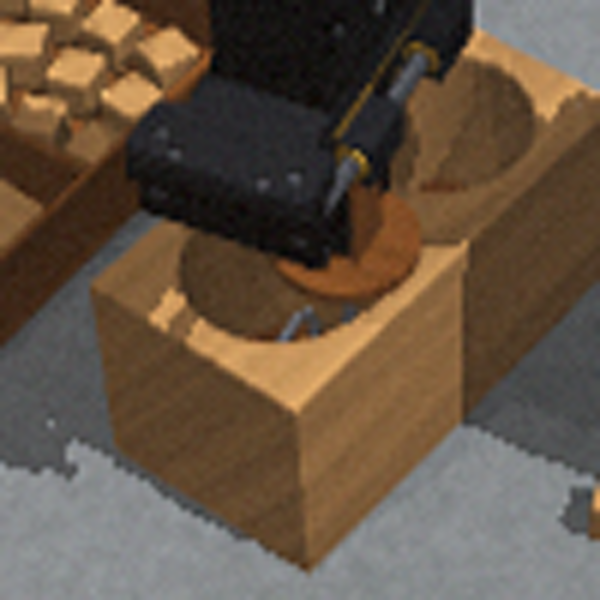

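drive_tool(increments=[[[0,0.1,0],[0,0,0]],[[0,0.1,0],[0,0,0]],[[0,0.1,0],[0,0,0]],[[0,0.1,0],[0,0,0]],[[0,0.1,0],[0,0,0]],[[0,0,0],[0,0,0]],[[0,0,0],[0,0,0]]])

```text
time_s: 9.4
tool_pos: [0.5691, 0.0625, 0.1548]
tool_rot: [-110.7, 90.0, 168.4]
force: [-0.2, -0.7, -1.4]
grip_width: 0.0239
```

```bash
python3 - <<'E'
from cell import env
from h import *
o,M=st(env)
c=snap(env,"scene","sc7.png")
for n,k in (("sc7c.png",c),):
    p=proj(k,[.57,.06,.09]).astype(int);crop(k,p[0]-50,p[1]-50,p[0]+50,p[1]+50,n,6)
E
```

```text
t 9.4 tcp [0.5691 0.0625 0.1548] yaw(y) 9.12 xaxis [-0.0004  0.0001 -1.    ] F [-0.2289 -0.7378 -1.3639] w 0.0239
```

View pics/sc7c.png

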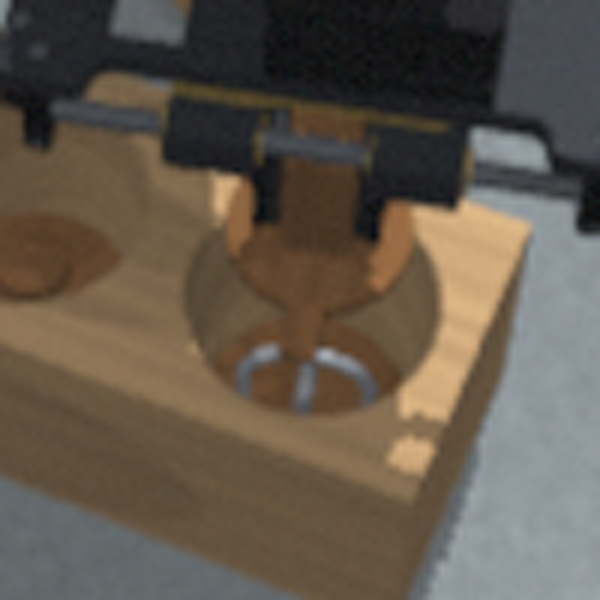

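drive_tool(increments=[[[-0.2,0,0],[0,0,0]],[[-0.15,0,0],[0,0,0]],[[-0.15,0,0],[0,0,0]],[[-0.2,0,0],[0,0,0]],[[-0.2,0,0],[0,0,0]],[[0,0,0],[0,0,0]],[[0,0,0],[0,0,0]]])

```text
time_s: 10.15
tool_pos: [0.5692, 0.0625, 0.1911]
tool_rot: [57.0, 90.0, -23.9]
force: [-0.0, -0.1, -2.3]
grip_width: 0.0241
```

```bash
python3 - <<'E'
from cell import env
from h import *
o,M=st(env)
c=snap(env,"scene","sc8.png")
for n,k in (("sc8c.png",c),):
    p=proj(k,[.57,.06,.11]).astype(int);crop(k,p[0]-50,p[1]-50,p[0]+50,p[1]+50,n,6)
E
```

```text
t 10.15 tcp [0.5692 0.0625 0.1911] yaw(y) 9.11 xaxis [ 0.0003 -0.0002 -1.    ] F [-0.0272 -0.0598 -2.2503] w 0.0241
```

View pics/sc8c.png

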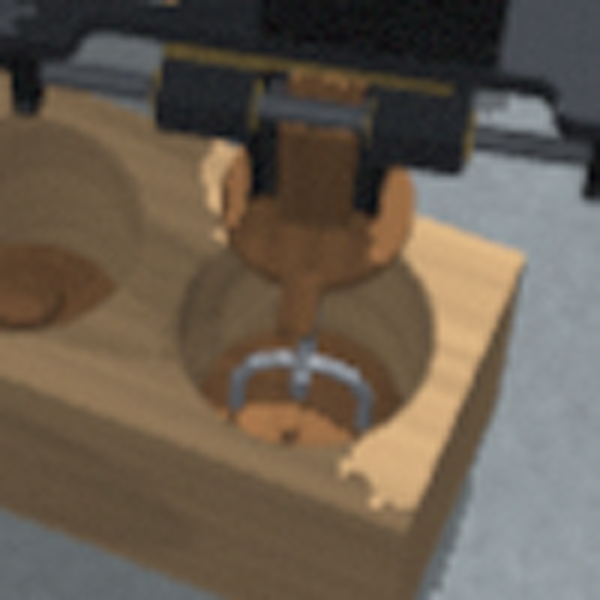

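drive_tool(increments=[[[-0.2,0,0],[0,0,0]],[[-0.3,0,0],[0,0,0]],[[-0.35,0,0],[0,0,0]],[[-0.35,0,0],[0,0,0]],[[-0.35,0,0],[0,0,0]],[[-0.35,0,0],[0,0,0]],[[-0.35,0,0],[0,0,0]],[[-0.35,0,0],[0,0,0]],[[-0.3,0,0],[0,0,0]],[[-0.2,0,0],[0,0,0]]])

```text
time_s: 11.2
tool_pos: [0.5694, 0.0626, 0.3164]
tool_rot: [82.6, 89.9, 1.7]
force: [0.1, -1.2, -2.2]
grip_width: 0.0236
```

drive_tool(increments=[[[0,0,0],[0,0,0]],[[0,0,0],[0,0,0]],[[0,0,0],[0,0,0]],[[0,0,0],[0,0,0]]])

```text
time_s: 11.6
tool_pos: [0.5688, 0.0624, 0.3141]
tool_rot: [-94.6, 89.9, -175.5]
force: [-0.7, 0.7, -2.5]
grip_width: 0.0241
```

```bash
python3 - <<'E'
from cell import env
from h import *
o,M=st(env);print(o["qpos"]); to(o,M,[.450,.312,.315])
c=snap(env,"scene","sc9.png");d=snap(env,"side","sd9.png")
E
```

```text
t 11.6 tcp [0.5688 0.0624 0.3141] yaw(y) 9.11 xaxis [-0.0014 -0.0001 -1.    ] F [-0.716   0.6554 -2.4734] w 0.0241
[ 21.4502   9.7306 -34.6882  84.9738   5.5148  87.0961 -94.0259]
units of 0.04: [-0.0181 -1.9432 -6.632 ] norm mm 276.4337185125881
```

View pics/sc9.png

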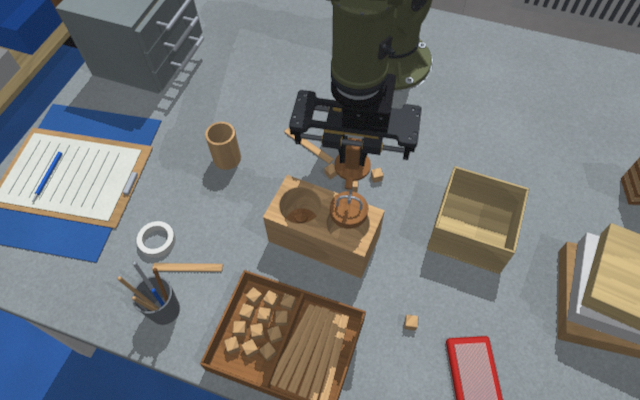

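View pics/sd9.png

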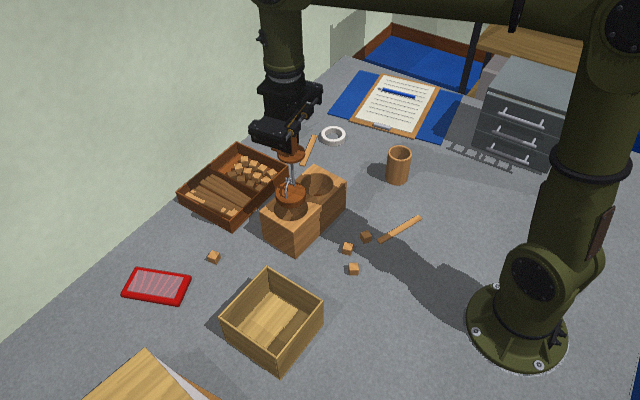

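drive_tool(increments=[[[0,-0.03,-0.1],[0,0,0]],[[0,-0.07,-0.23],[0,0,0]],[[0,-0.1,-0.33],[0,0,0]],[[0,-0.1,-0.33],[0,0,0]],[[0,-0.1,-0.33],[0,0,0]],[[0,-0.1,-0.33],[0,0,0]],[[0,-0.1,-0.33],[0,0,0]],[[0,-0.1,-0.33],[0,0,0]],[[0,-0.1,-0.33],[0,0,0]],[[0,-0.1,-0.33],[0,0,0]]])

```text
time_s: 12.7
tool_pos: [0.5142, 0.1752, 0.3149]
tool_rot: [2.7, 90.0, -78.2]
force: [0.2, 0.0, -1.5]
grip_width: 0.024
```

drive_tool(increments=[[[0,-0.1,-0.33],[0,0,0]],[[0,-0.1,-0.33],[0,0,0]],[[0,-0.1,-0.33],[0,0,0]],[[0,-0.1,-0.33],[0,0,0]],[[0,-0.1,-0.33],[0,0,0]],[[0,-0.1,-0.33],[0,0,0]],[[0,-0.1,-0.33],[0,0,0]],[[0,-0.1,-0.33],[0,0,0]],[[0,-0.1,-0.33],[0,0,0]],[[0,-0.1,-0.33],[0,0,0]]])

```text
time_s: 13.7
tool_pos: [0.4539, 0.2991, 0.3149]
tool_rot: [14.4, 90.0, -66.5]
force: [0.4, 0.2, -3.3]
grip_width: 0.024
```

drive_tool(increments=[[[0,-0.07,-0.23],[0,0,0]],[[0,-0.03,-0.1],[0,0,0]],[[0,0,0],[0,0,0]],[[0,0,0],[0,0,0]],[[0,0,0],[0,0,0]],[[0,0,0],[0,0,0]]])

```text
time_s: 14.3
tool_pos: [0.4488, 0.3098, 0.3148]
tool_rot: [-10.9, 90.0, -91.9]
force: [-0.7, 1.0, -2.7]
grip_width: 0.0238
```

```bash
python3 - <<'E'
from cell import env
from h import *
o,M=st(env);print(o["qpos"]); to(o,M,[.446,.311,.173])
c=snap(env,"scene","sc10.png");d=snap(env,"side","sd10.png")
E
```

```text
t 14.3 tcp [0.4488 0.3098 0.3148] yaw(y) 9.04 xaxis [-0.     -0.0003 -1.    ] F [-0.7456  1.0384 -2.6615] w 0.0238
[   4.9246    7.2295  -46.2524   88.2514    5.2383   86.7624 -122.3587]
units of 0.04: [ 3.5458 -0.0632 -0.0414] norm mm 141.8631421136624
```

View pics/sc10.png

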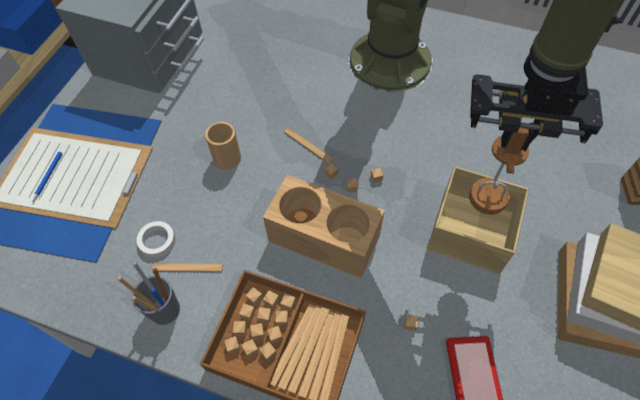

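View pics/sd10.png

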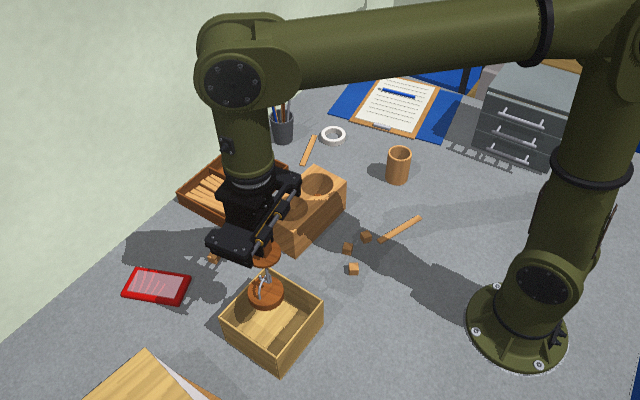

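drive_tool(increments=[[[0.2,0,0],[0,0,0]],[[0.35,-0.03,-0.03],[0,0,0]],[[0.4,0,0],[0,0,0]],[[0.4,0,0],[0,0,0]],[[0.4,0,0],[0,0,0]],[[0.4,0,0],[0,0,0]],[[0.4,0,0],[0,0,0]],[[0.3,0,0],[0,0,0]],[[0.2,0,0],[0,0,0]],[[0.15,0,0],[0,0,0]]])

```text
time_s: 15.4
tool_pos: [0.4467, 0.3113, 0.186]
tool_rot: [-71.8, 90.0, -152.7]
force: [0.1, -0.2, -2.0]
grip_width: 0.0237
```

drive_tool(increments=[[[0.1,0,0],[0,0,0]],[[0.1,0,0],[0,0,0]],[[0.1,0,0],[0,0,0]],[[0.1,0,0],[0,0,0]],[[0.1,0,0],[0,0,0]],[[0.1,0,0],[0,0,0]],[[0,0,0],[0,0,0]],[[0,0,0],[0,0,0]],[[0,0,0],[0,0,0]]])

```text
time_s: 16.3
tool_pos: [0.4471, 0.3116, 0.1632]
tool_rot: [99.2, 90.0, 18.3]
force: [0.7, 0.9, -0.7]
grip_width: 0.0236
```

```bash
python3 - <<'E'
from cell import env
from h import *
o,M=st(env)
c=snap(env,"scene","sc11.png");d=snap(env,"side","sd11.png")
for n,k in (("sc11c.png",c),("sd11c.png",d)):
    p=proj(k,[.45,.31,.09]).astype(int);crop(k,p[0]-60,p[1]-50,p[0]+60,p[1]+50,n,6)
E
```

```text
t 16.3 tcp [0.4471 0.3116 0.1632] yaw(y) 9.11 xaxis [ 0.0004  0.0001 -1.    ] F [ 0.7371  0.8754 -0.7274] w 0.0236
```

View pics/sc11c.png

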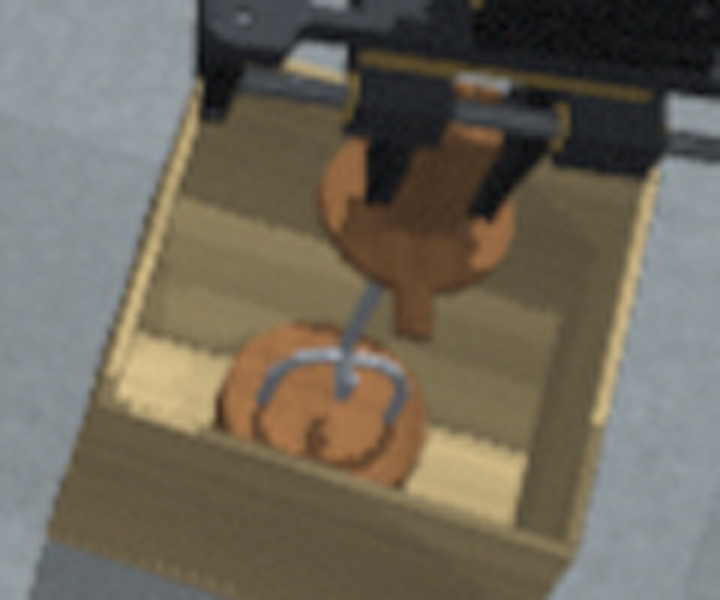

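View pics/sd11c.png

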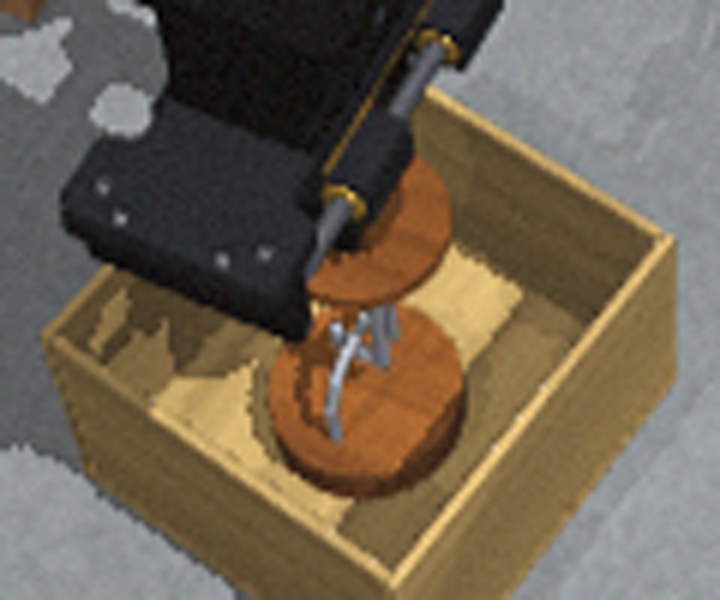

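```bash
python3 - <<'E'
from h import *
c=pickle.load(open("pics/sc11.png.pkl","rb"));d=pickle.load(open("pics/sd11.png.pkl","rb"))
for k,ps,pt in((c,[(218,395),(300,322),(428,425)],(352,358)),(d,[(268,395),(465,380),(368,475)],(358,330))):
    p=proj(k,[.45,.31,.09]).astype(int);f=lambda q:(p[0]-60+(q[0]+.5)/6-.5,p[1]-50+(q[1]+.5)/6-.5)
    P=np.array([onz(k,f(q),.025)[:2] for q in ps]);A=np.c_[2*P,np.ones(3)];s=np.linalg.solve(A,(P**2).sum(1));print(s[:2],np.sqrt(s[2]+s[:2]@s[:2]))
    for X in([.456,.313,.043+.0195],):print(((proj(k,X)-p+[60,50]+.5)*6).round())
E
```

```text
[0.4574 0.312 ] 0.03754923184055611
[352. 360.]
[0.4572 0.3102] 0.03678819561843745
[356. 341.]
```

drive_tool(increments=[[[0.1,0,0],[0,0,0]],[[0.1,0,0],[0,0,0]],[[0.1,0,0],[0,0,0]],[[0.1,0,0],[0,0,0]],[[0.1,0,0],[0,0,0]],[[0,0,0],[0,0,0]],[[0,0,0],[0,0,0]]])

```text
time_s: 17.1
tool_pos: [0.4469, 0.3115, 0.1428]
tool_rot: [-78.8, 90.0, -159.7]
force: [0.4, 0.1, -0.9]
grip_width: 0.0236
```

drive_tool(increments=[[[0,0,0],[0,0,0]],[[0,0,0],[0,0,0]],[[0,0,0],[0,0,0]],[[0,0,0],[0,0,0]],[[0,0,0],[0,0,0]],[[0,0,0],[0,0,0]],[[0,0,0],[0,0,0]],[[0,0,0],[0,0,0]]], hand=1)

```text
time_s: 17.9
tool_pos: [0.447, 0.3115, 0.1429]
tool_rot: [19.3, 90.0, -61.6]
force: [-0.2, 0.5, -0.7]
grip_width: 0.0796
```

```bash
python3 - <<'E'
from cell import env
from h import *
o,M=st(env)
c=snap(env,"scene","sc12.png");d=snap(env,"side","sd12.png")
for n,k in (("sc12c.png",c),("sd12c.png",d)):
    p=proj(k,[.45,.31,.09]).astype(int);crop(k,p[0]-60,p[1]-50,p[0]+60,p[1]+50,n,6)
E
```

```text
t 17.9 tcp [0.447  0.3115 0.1429] yaw(y) 9.11 xaxis [ 0.     -0.0001 -1.    ] F [-0.1604  0.4522 -0.7269] w 0.0796
```

View pics/sc12c.png

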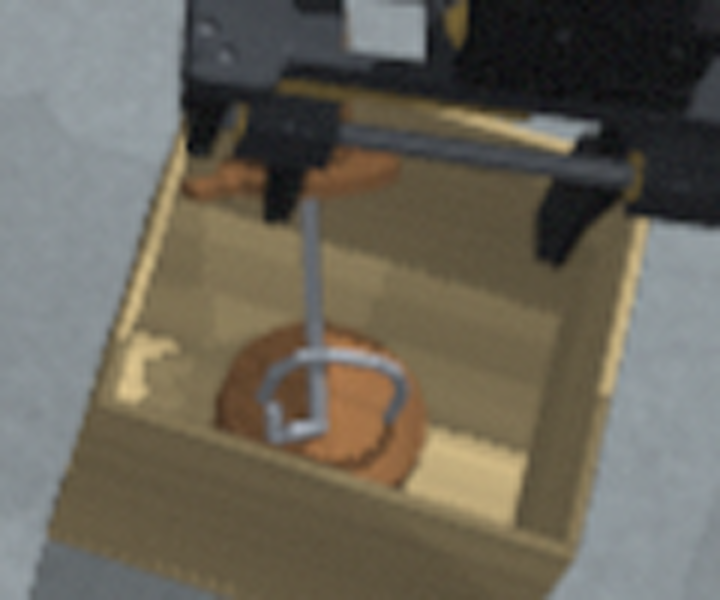

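View pics/sd12c.png

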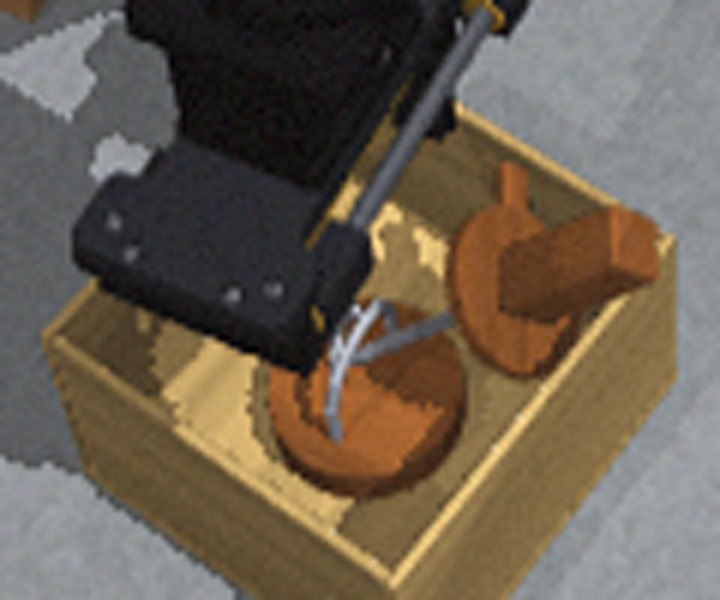

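drive_tool(increments=[[[-0.2,0,0],[0,0,0]],[[-0.4,0,0],[0,0,0]],[[-0.7,0,0],[0,0,0]],[[-0.8,0,0],[0,0,0]],[[-0.8,0,0],[0,0,0]],[[-0.8,0,0],[0,0,0]],[[0,0,0],[0,0,0]],[[0,0,0],[0,0,0]],[[0,0,0],[0,0,0]],[[0,0,0],[0,0,0]]])

```text
time_s: 19.0
tool_pos: [0.4465, 0.311, 0.29]
tool_rot: [-66.0, 89.9, -146.9]
force: [-0.8, -0.8, -0.4]
grip_width: 0.0869
```

```bash
python3 - <<'E'
from cell import env
from h import *
o,M=st(env)
c=snap(env,"scene","sc13.png");d=snap(env,"side","sd13.png")
for n,k in (("sc13c.png",c),("sd13c.png",d)):
    p=proj(k,[.45,.31,.09]).astype(int);print(n,p-[60,60]);crop(k,p[0]-60,p[1]-60,p[0]+60,p[1]+40,n,6)
E
```

```text
t 19.0 tcp [0.4465 0.311  0.29  ] yaw(y) 9.11 xaxis [-0.0016 -0.001  -1.    ] F [-0.8216 -0.8385 -0.3512] w 0.0869
sc13c.png [419 150]
sd13c.png [211 251]
```

View pics/sc13c.png

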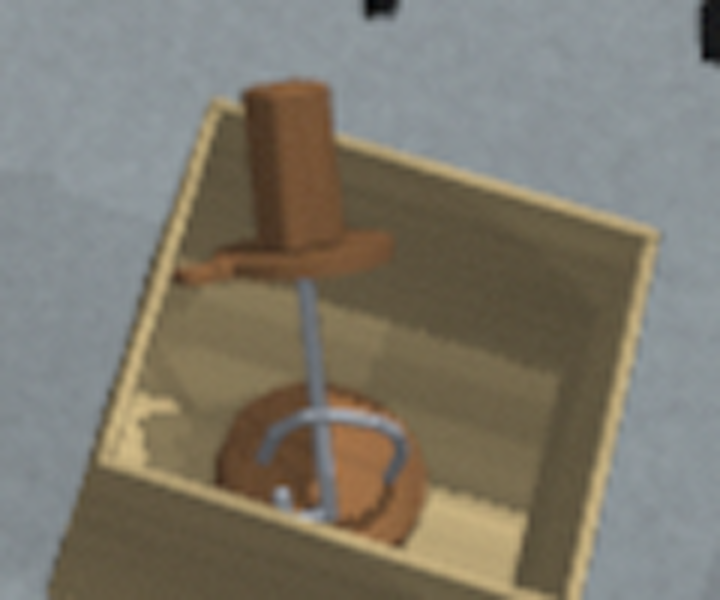

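View pics/sd13c.png

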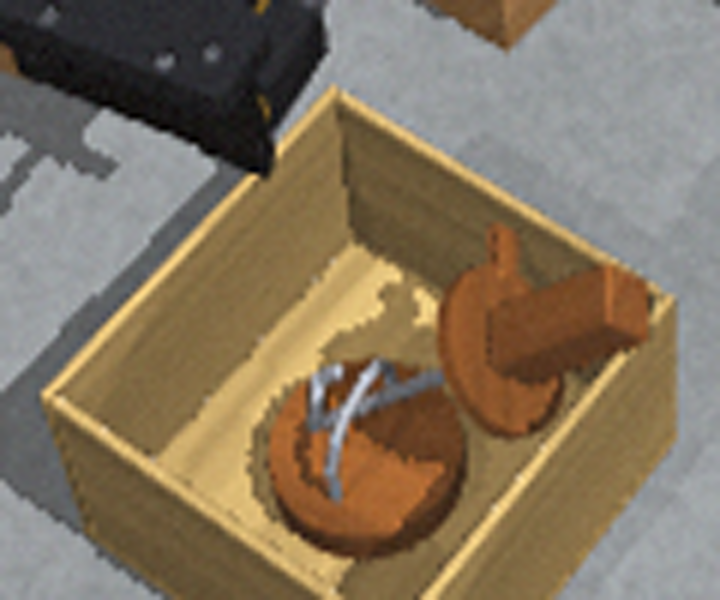

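drive_tool(increments=[[[0,0,0],[0,0,0]],[[0,0,0],[0,0,0]],[[0,0,0],[0,0,0]],[[0,0,0],[0,0,0]],[[0,0,0],[0,0,0]],[[0,0,0],[0,0,0]],[[0,0,0],[0,0,0]],[[0,0,0],[0,0,0]],[[0,0,0],[0,0,0]],[[0,0,0],[0,0,0]]])

```text
time_s: 20.1
tool_pos: [0.4469, 0.3114, 0.2909]
tool_rot: [-16.9, 90.0, -97.8]
force: [0.7, -0.3, -1.1]
grip_width: 0.0867
```

```bash
python3 - <<'E'
from cell import env
from h import *
c0=pickle.load(open("pics/sc13.png.pkl","rb"));d0=pickle.load(open("pics/sd13.png.pkl","rb"))
c=snap(env,"scene","sc14.png");d=snap(env,"side","sd14.png")
for a,b,(x,y) in((c0,c,(419,150)),(d0,d,(211,251))):
    print(np.abs(a["frame"][y:y+100,x:x+120].astype(int)-b["frame"][y:y+100,x:x+120]).mean())
f=lambda x,y,o:(o[0]+(x+.5)/6-.5,o[1]+(y+.5)/6-.5)
p,e=tri(c0,f(297,165,(419,150)),d0,f(570,317,(211,251)));print(p,e,p-[.45,.312,0])
E
```

```text
1.1921111111111111
3.1335
[0.3927 0.2675 0.1143] 0.003502241984360449 [-0.0573 -0.0445  0.1143]
```

```bash
python3 - <<'E'
from cell import env
from h import *
d0=pickle.load(open("pics/sd13.png.pkl","rb"));d=pickle.load(open("pics/sd14.png.pkl","rb"))
x,y=211,251
D=np.abs(d0["frame"].astype(int)-d["frame"]).max(2)
print([(D[y+20*i:y+20*i+20,x:x+120].reshape(20,6,20).mean((0,2)).round(1)) for i in range(5)])
crop(d,x,y,x+120,y+100,"sd14c.png",6)
E
```

```text
[array([6.3, 6.1, 8.8, 3.7, 4. , 3.7]), array([6.4, 5.2, 6.2, 4. , 3.7, 3.7]), array([3.8, 4. , 3.8, 4. , 5. , 4.1]), array([4.2, 4. , 4.1, 4.5, 4.2, 4.1]), array([3.9, 4.1, 4.1, 4. , 4.1, 3.7])]
```

View pics/sd14c.png

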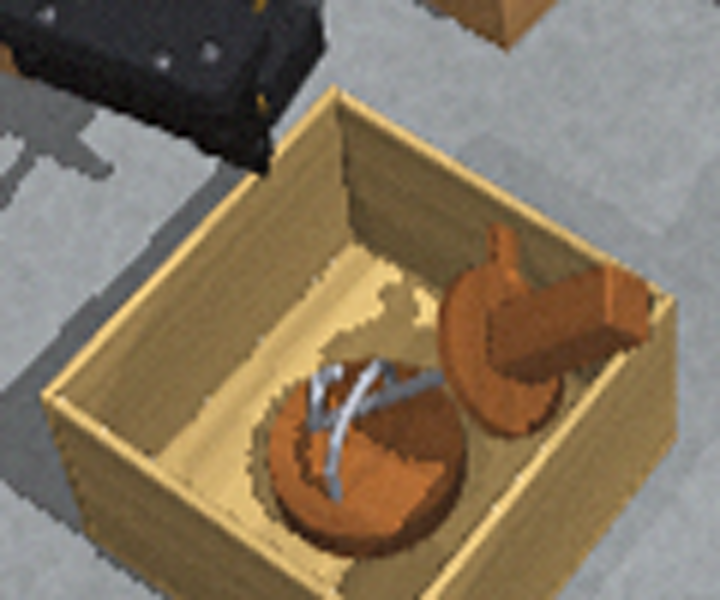

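Only the gripper settled; the plug and hook are at rest. Handing in.

```bash
python3 - <<'E'
from cell import env
print(env.sign_off())
E
```

```text
the job is handed in; nothing more can be done
None
```

I drew the looped plug out of its well with the hook, lowered it onto the box floor while still holding the hook, and let go. I then raised the open gripper clear and handed in at about 20 s. Sign-off reports no verdict, so these are my own checks.

- **Plug:** It stands flat on the box floor at about (0.457, 0.311), roughly 7 mm from the box centre. The measured disc radius of 37 mm matches one resting at floor height.
- **Hook:** It is still in the loop and leans on the rim on the robot's side. The handle centre is about 57 mm and 45 mm from the box centre along the two walls (limit 105 mm). The two camera rays for that point missed each other by 3.5 mm, so take it as rough.
- **At rest:** Two image pairs taken about 1 s apart showed no movement of plug or hook. One side-view difference came out higher, and it traced to the gripper settling.
- **Other plug:** The arm and hook never went near the knobbed plug. I saw it sitting in its well but did not re-measure its position.

One measurement disagreed on the way. The first scene image gave the loop turned about 13° and the wrist camera gave about 9°. I used 9°, and the hook went through the loop without touching the wire.

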